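Close a board carrier by tucking its spring flap under the lip

TASK

Secure the circuit board in its carrier for transport: with the fingertips, push the standing flap over from its outer side until it lies flat across the board, keep it down and push it away from its hinge until its free edge is fully home beneath the retaining lip, then let go so that the lip alone keeps it shut. Grip and lift nothing, do not put a finger on the rubber pad on the flap's inner face, and leave the board and the things lying about where they are.

Things in the scene. Friction and masses are not known exactly. Their poses are not given: they have to be found in the camera images.
- carrier: Grey metal board carrier screwed to the bench: base plate 122 x 108 mm, tray walls 28 mm high round a pocket 70 x 98 mm. Origin: centre of the underside; z up; x points from the hinge side to the lip side, y runs along the hinge. Two hinge ears 5 mm thick (tops 38 mm above the bench) stand at y = +-38 mm, x = -59 to -31 mm. The carrier cannot move.
- flap (a joint): Angle of the flap in rad: 0 = folded flat over the tray, 1.57 = upright, up to 2.05 = leaning back over the hinge. It starts between 1.6 and 1.95. A light spring opens it towards about 1.75: about 2 N at 46 mm from the hinge holds it down, and let go without the lip it springs up again. Tucked under the lip it rests at about 0.03.
- pin (a joint): How far the hinge pin has slid in its slots, in m: 0 = back (as at the start), 0.013 = fully home towards the lip (carrier +x). It moves the whole flap along carrier x, needs about 2 N and stays where it is left. Flat at 0 the flap's edge is 6 mm short of the lip; fully home it is 7 mm beneath it.
- flap_hinge (a point): Hinge axis of the flap at the middle of its width, 29.5 mm above the bench; at the start 46 mm from the carrier's centre on its -x side. The flap is an aluminium plate 60 mm wide (along carrier y), 3 mm thick, reaching 84 mm from this axis, which lies in the middle of its thickness (folded flat its top is 31 mm above the bench). Its inner face, the one towards the lip when upright and beneath when flat, bears a rubber pad 48 x 44 mm.
- thumb_rib (a point): Top of the thumb rib on the flap's outer face, at mid-width: a bar 44 mm long across the flap, 6 mm thick and 6 mm high, its middle 64 mm from the hinge axis (its hinge-side face 61 mm). Folded flat, a fingertip on the plate behind the rib can push it, and with it the flap, towards the lip.
- flap_edge (a point): Middle of the flap's free edge, 84 mm from the hinge axis.
- lip_mouth (a point): Middle of the mouth of the retaining lip: the lip is an aluminium strip 76 mm wide and 4 mm thick on the carrier's +x side whose underside is 33.5 mm and top 37.5 mm above the bench; this point lies at the lip's front edge, 44 mm from the carrier's centre, 30.5 mm above the bench.
- liner: Rubber pad on the flap's inner face, 48 x 44 x 2 mm; the body's origin is on the hinge axis. Not to be touched.
- board: Green circuit board 60 x 90 x 16 mm lying loose in the carrier's pocket; origin at the centre of its underside, 4 mm above the bench. To be left in place.
- solder_spool: Bystander: black spool of solder wire, 55 mm across, 33 mm high, standing some 105 mm from the carrier's centre on its +y side. Left of the robot's base stands a solid welding inverter: an upper arm that bulges left strikes it when turned towards straight ahead (the 6-joint workshop arm must keep joint 1 below -1.25 rad; tilting its fingers 0.5 to 0.95 rad, tips leading towards the lip, allows that).
- red_pliers: Bystander: red-handled pliers, 56 x 132 x 12 mm, lying on the carrier's -y side.
- hex_key: Bystander: black hex key, 28 x 88 x 5 mm, lying beyond the lip.
- file: Bystander: flat file with orange handle, 209 mm long.
- wrench: Bystander: ring wrench, 163 mm long.
- blue_driver: Bystander: blue screwdriver, 170 mm long.
- meter: Bystander: red multimeter, 78 x 155 x 49 mm.

How it is judged:
By the outcome, as a careful person would: the job done as asked, in the order asked, and still so for the second after the job is handed in, with the robot touching nothing.
It also fails if it takes over 32 s, if anything falls off the work surface, if the arm or the gripper's body presses on something with over 40 N, if the wrist force passes 120 N, or if a joint passes its speed limit or range.

ROBOT

A 6-joint arm with a two-finger parallel gripper is mounted at the origin on a cart in front of the work surface, level with it; the furniture and walls round the work are solid. World frame = base frame: x ahead of the robot, y to its left, z up, the work surface at z = 0. Lengths are in mm, angles in rad, forces in N, time in s.
With the tool pointing down it reaches from about 275 to 775 mm from the base axis. Payload 14.6 kg.
Tool frame: the origin (TCP) lies at the very end of the fingers, on their centre line; the grasp point (between the pads) lies 19 mm behind it; z points along the fingers, y is the line along which they close (so a half turn about z gives the same grasp; the last joint's range is limited). The gripper opens to 85 mm and grips with 20 to 120 N. Pads are 22 mm wide; open, the fingers measure 114 mm over their backs; the gripper's body (76 mm by 85 mm) begins 54 mm behind the grasp point. The pads swing forward as they close: fully open they stand 13 mm farther back than shut.
Start: joints at [-1.326, 0.263, -0.048, 1.259, 0, 1.415], TCP at [204.342, -483.604, 231.278] pointing down, gripper open.
Joint ranges: [-2.65, 2.65], [-0.89, 1.7], [-1.18, 1.37], [-2.13, 2.11], [-1.35, 1.29], [-3.14, 3.14]. Speed limits (rad/s): [1.89, 1.89, 2.57, 2.79, 3.14, 3.14].

INTERFACE

Orientations are given as a unit quaternion [w, x, y, z].
In Python, from cell import robot gives the robot as it stands. The module is installed in compiled form; this text tells all that it offers.
- The arm moves only by the tool step_arm, never from a script. Its argument "moves" is a list of rows, each an object with "rotation": the turn, a rotation vector about the tool's x, y, z in degrees, a list of three; "linear": the shift along the tool's x, y, z in mm, a list of three; "grip": the closure in counts, from 0 (fully open) to 255 (shut). In form: [{"rotation": [wx, wy, wz], "linear": [x, y, z], "grip": grip}, ...]. A call has 1 to 12 rows; each row is the pose to reach, as a shift and turn from the pose commanded when the call began, along the tool's axes at that moment; what a row does not reach only later rows make up. A row lasts 1/12 s, in which the tool goes at most 41.7 mm and 7.16 degrees, less where a joint would pass 70% of its speed; a pose out of reach is approached as far as the arm can. A call with a gripper value outside its range is refused whole. The fingers move at their own pace and stop on an object; the grip force is fixed at half the most. Time passes only in rows, so rows that repeat a pose let the fingers close. It gives the time, the measured TCP pose, the force, the opening and the grip force at its end, in the units of the state.
- robot.observe(): the state, without advancing time (a new reading comes with each control period).
- robot.camera(name): name is "scene" or "side" or "wrist"; returns a dict with "frame" (420x560x3 uint8, blue, green, red), "fx", "fy", "cx", "cy" (pixels), "xyz" and "rotation" of the camera in the world. Camera axes: x right, y down, z forward; pixel columns grow to the right and rows downward; lengths in mm; the calibration is good to about 2 mm. A picture is of the moment at which its call begins. There is no depth.
- robot.finish_job(): hands the job in; it is judged then, once.
The state is a dict: "time_s": time; "joints": joint angles; "dq": joint speeds; "joint_efforts": joint torques, N m; "tcp_pos": TCP position; "tool_rot": TCP orientation; "ft_force": force on the tool from outside, world axes, zero at the start; "ft_torque": the same for the moment, N m; "finger_gap": finger opening in mm; "gripper_force": force on a finger pad.
Only numpy, scipy, OpenCV 4.12 (cv2) and the standard library are available. Lean on these libraries where they do the work, as an engineer would, in place of code of your own. Each camera call takes 0.05 s, during which the arm holds its last target. There are 200 camera calls.

## Working session

There is one attempt and no reset: what is moved stays moved. The work goes in short steps, Python scripts to look and compute and a tool call to move; the robot and the scene stay as the last step left them, time stands still between calls to the robot, and variables do not carry over. Pictures are saved under pics/ and viewed, at most 10 in all, crops included, and the job is handed in when it is done.

Besides the shell and the picture viewer there is one more tool, called in YAML: its name, and indented under it one key for each argument. step_arm: Moves the arm, as the interface text tells. Its arguments: {"type":"object","properties":{"moves":{"type":"array","items":{"type":"object","properties":{"rotation":{"type":"array","items":{"type":"number"}},"linear":{"type":"array","items":{"type":"number"}},"grip":{"type":"number"}}}}},"required":["moves"]}

```bash
mkdir -p pics; cat > h.py <<'E'
import numpy as np, cv2, json
from cell import robot
def snap(n,f):
    c=robot.camera(n); cv2.imwrite(f'pics/{f}.png',c['frame'])
    json.dump({k:np.asarray(v).tolist() for k,v in c.items() if k!='frame'},open(f'pics/{f}.json','w')); return c
def ray(f,u,v):
    c=json.load(open(f'pics/{f}.json'));R=np.array(c['rotation'])
    if R.size==4:
        from scipy.spatial.transform import Rotation as Ro
        R=Ro.from_quat(R,scalar_first=True).as_matrix()
    d=R@np.array([(u-c['cx'])/c['fx'],(v-c['cy'])/c['fy'],1]);return np.array(c['xyz']),d/np.linalg.norm(d)
def atz(f,u,v,z):
    o,d=ray(f,u,v);return o+d*(z-o[2])/d[2]
def tri(*obs):
    A=np.zeros((3,3));b=np.zeros(3);L=[ray(*o) for o in obs]
    for o,d in L:
        P=np.eye(3)-np.outer(d,d);A+=P;b+=P@o
    p=np.linalg.solve(A,b);return p,[np.linalg.norm(np.cross(d,p-o)) for o,d in L]
E
python3 - <<'E'
from h import *
for n in('scene','side','wrist'):
    c=snap(n,n+'0');print(n,c['xyz'],c['fx'],c['rotation'])
print(robot.observe())
a=[cv2.imread(f'pics/{n}0.png') for n in('scene','side','wrist')]
cv2.imwrite('pics/all0.png',cv2.resize(np.vstack([np.hstack(a[:2]),np.hstack([a[2],a[2]*0])]),(800,600)))
E
```

```text
scene [-46.95888214 658.53438463 784.65863445] 380.146873209603 [ 0.13419788 -0.25788825  0.84484091 -0.44914187]
side [  41.71711715 -965.43986337  857.70948736] 423.7436198190835 [-0.38998899  0.87253838 -0.26539399  0.1270881 ]
wrist [ 271.06288118 -452.16245797  372.96467868] 344.8829011751194 [ 0.12231587  0.82455474 -0.54627765 -0.08203073]
{'time_s': 0.15, 'joints': array([-1.32627591e+00,  2.63454524e-01, -4.87548495e-02,  1.25940608e+00,
        1.59204483e-05,  1.41550793e+00]), 'dq': array([ 1.23634124e-03, -4.05681662e-05,  3.02973455e-03, -4.85426692e-04,
        6.17629278e-04, -1.69734657e-04]), 'joint_efforts': array([ 1.78646787e-03, -6.37826657e+01,  3.84647977e+01,  1.06787009e-02,
       -3.31399428e-05,  3.90381828e-06]), 'tcp_pos': array([ 204.3097666 , -483.40380293,  230.92738738]), 'tool_rot': array([-4.09511736e-04,  9.80085483e-01,  1.98575625e-01, -1.03147601e-05]), 'ft_force': array([ 0.37936951, -0.10481149,  0.47776912]), 'ft_torque': array([-0.00465235, -0.0781617 ,  0.0037513 ]), 'gripper_force': 0.0, 'finger_gap': 85.08399176673545}
```

View pics/all0.png

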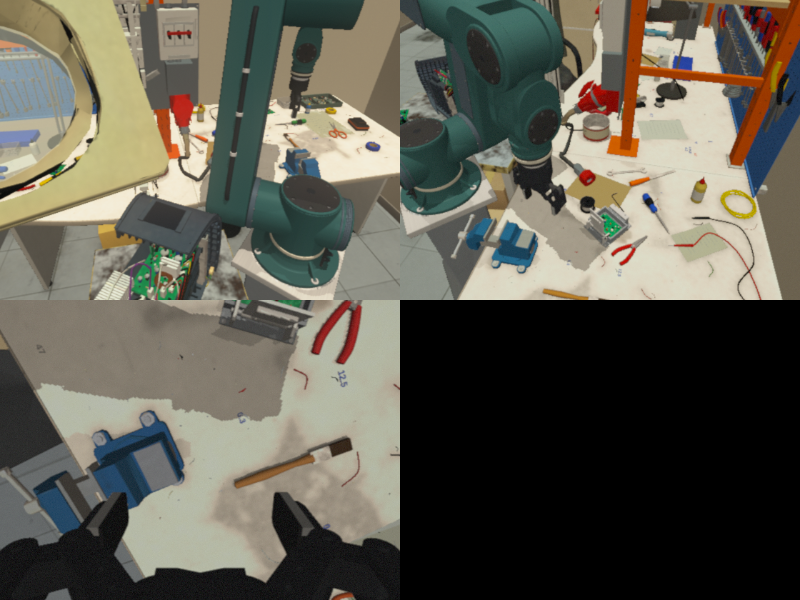

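The scene view is blocked by the arm. The side view shows the carrier near full-frame (290,315), and the wrist view shows it at the top edge. I'll enlarge the side view.

```bash
python3 - <<'E'
from h import *
i=cv2.imread('pics/side0.png')[260:360,230:350]
cv2.imwrite('pics/c1.png',cv2.resize(i,(720,600),interpolation=cv2.INTER_CUBIC))
print(atz('side0',290,318,20))
print(atz('wrist0',370,10,20))
E
```

```text
[ 398.75274849 -508.77408949   20.        ]
[ 377.75037254 -495.30433705   20.        ]
```

View pics/c1.png

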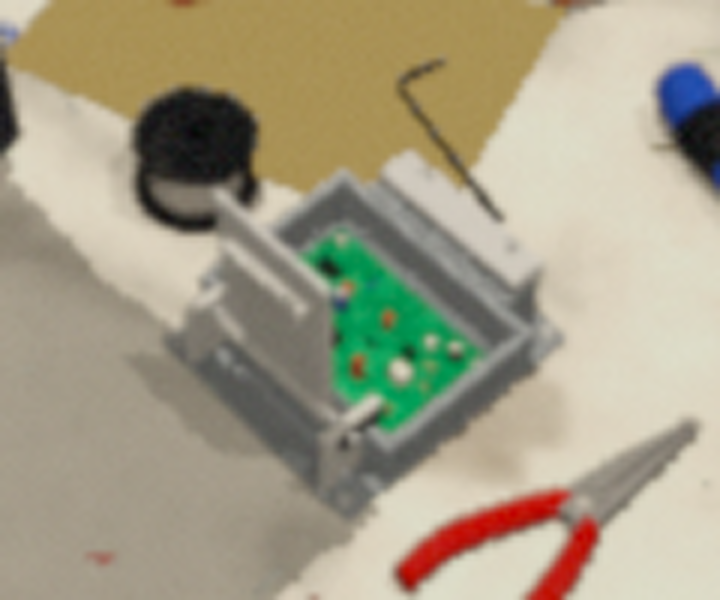

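The carrier sits with its hinge to the lower left and the lip to the upper right. In crop pixels, the base plate corners are (355,515), (172,340) and (560,340). The lip's top runs from (410,152) to (540,265), and the flap's top edge from (215,195) to (330,290).

```bash
python3 - <<'E'
from h import *
p=lambda u,v,z:atz('side0',230+u/6,260+v/6,z)[:2].round(1)
A,B,C=p(355,515,3),p(172,340,3),p(560,340,3)
print(A,B,C,'hinge len',np.linalg.norm(A-B),'other',np.linalg.norm(A-C))
x=(C-A)/np.linalg.norm(C-A);y=(B-A)/np.linalg.norm(B-A)
print('ang',np.degrees(np.arctan2(x[1],x[0])),np.degrees(np.arctan2(-y[0],y[1])),'centre',(B+C)/2)
for q in((385,170),(410,152),(540,265),(515,285)):print('lip',p(*q,37.5))
for q in((215,195),(330,290)):print('flaptop',p(*q,113))
for q in((345,425),(210,290)):print('ear',p(*q,38))
E
```

```text
[ 361.7 -558.8] [ 345.9 -455. ] [ 474.6 -540.6] hinge len 104.99561895622118 other 114.35755331415588
ang 9.157560297604507 8.654887383266088 centre [ 410.25 -497.8 ]
lip [ 449.1 -454.4]
lip [ 463.  -452.5]
lip [ 472.4 -526.1]
lip [ 458.4 -528.2]
flaptop [ 353.2 -476.4]
flaptop [ 364.3 -533.9]
ear [ 367. -543.]
ear [ 358.  -464.7]
```

```bash
cat >> h.py <<'E'
from scipy.spatial.transform import Rotation as Ro
YAW=np.radians(8.6);C0=np.array([410,-498,0.])
Rc=Ro.from_euler('z',YAW).as_matrix()
def toolR(th): # tool x~carrier x, z tilted to +x
    z=np.array([np.sin(th),0,-np.cos(th)]);y=np.array([0,-1,0.]);return Rc@np.column_stack([np.cross(y,z),y,z])
def rel(poses,cur=None):
    s=robot.observe();p0=np.array(s['tcp_pos']) if cur is None else cur[0]
    R0=Ro.from_quat(s['tool_rot'],scalar_first=True).as_matrix() if cur is None else cur[1]
    for X,Y,Z,th in poses:
        p=C0+Rc@np.array([X,Y,Z]);R=toolR(th)
        print((X,Y,Z,th),'lin',(R0.T@(p-p0)).round(1),'rot',np.degrees(Ro.from_matrix(R0.T@R).as_rotvec()).round(1))
def st():
    s=robot.observe();p=Rc.T@(np.array(s['tcp_pos'])-C0);R=Rc.T@Ro.from_quat(s['tool_rot'],scalar_first=True).as_matrix()
    print('t',s['time_s'],'carrierTCP',p.round(1),'toolz',R[:,2].round(3),'toolx',R[:,0].round(3),'q',np.round(s['joints'],3),'F',(Rc.T@s['ft_force']).round(1))
E
python3 - <<'E'
from h import *
rel([(-115,0,170,.8)])
for u,v in((120,318),(170,375),(190,320)):print('vise',atz('side0',u,v,40).round())
E
```

```text
(-115, 0, 170, 0.8) lin [72.3 65.1 60.9] rot [-5.8 45.6 13.5]
vise [  70. -307.   40.]
vise [ 109. -496.   40.]
vise [ 199. -399.   40.]
```

step_arm:
  moves:
    - {"rotation":[-1,6.5,2],"linear":[10,9,9],"grip":255}
    - {"rotation":[-2,13,4],"linear":[20,18,17],"grip":255}
    - {"rotation":[-2.5,19.5,6],"linear":[30,27,26],"grip":255}
    - {"rotation":[-3.5,26,8],"linear":[41,37,35],"grip":255}
    - {"rotation":[-4,32.5,9.5],"linear":[52,46,43],"grip":255}
    - {"rotation":[-5,39,11.5],"linear":[62,56,52],"grip":255}
    - {"rotation":[-5.8,45.6,13.5],"linear":[72.3,65,61],"grip":255}
    - {"rotation":[-5.8,45.6,13.5],"linear":[72.3,65,61],"grip":255}
    - {"rotation":[-5.8,45.6,13.5],"linear":[72.3,65,61],"grip":255}

```text
time_s: 0.9
tcp_pos: [295.4, -514.9, 169.1]
tool_rot: [-0.03, 0.919, 0.069, 0.387]
ft_force: [-0.2, 0.7, 0.3]
finger_gap: -0.1
gripper_force: 0.0
```

```bash
python3 - <<'E'
from h import *
st();snap('wrist','w1');snap('side','s1')
a=cv2.imread('pics/w1.png');b=cv2.imread('pics/s1.png')[220:380,170:370]
cv2.imwrite('pics/v1.png',np.vstack([cv2.resize(a,(448,336)),cv2.resize(b,(448,264))])[:600])
E
```

```text
t 0.9 carrierTCP [-115.9    0.4  169.1] toolz [ 0.715  0.001 -0.699] toolx [ 0.699 -0.001  0.715] q [-1.548  0.426 -0.221  1.055  0.789  1.389] F [-0.1  0.8  0.3]
```

View pics/v1.png

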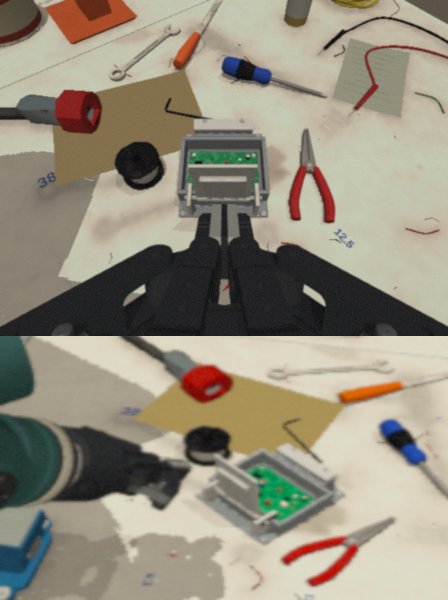

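The arm is tilted and lined up behind the carrier, with the shut fingers just below it in the wrist view. The carrier spans about (180–270, 120–215), and q1 is −1.55, which is safe. I'll take one enlarged crop for a two-view check.

```bash
python3 - <<'E'
from h import *
i=cv2.imread('pics/w1.png')[140:280,210:350]
cv2.imwrite('pics/c2.png',cv2.resize(i,(600,600),interpolation=cv2.INTER_CUBIC))
E
```

```text
(no output)
```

View pics/c2.png

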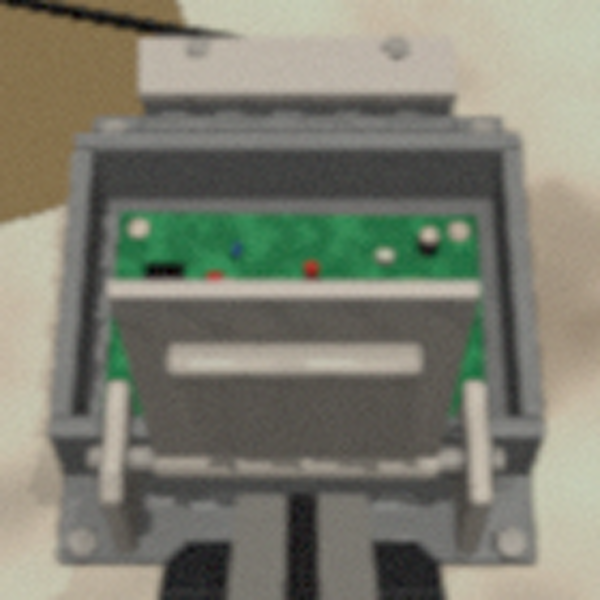

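The crop shows the flap's top edge at (110,290)–(480,290), the rib at (170–420, 358), the lip's front edge at (140,95)–(455,95), the ears at (115,385) and (475,385), and the fingers centred near u=303.

```bash
python3 - <<'E'
from h import *
W=lambda u,v:('w1',210+u*140/600,140+v*140/600)
S=lambda u,v:('side0',230+u/6,260+v/6)
for n,w,s in(('lipL',(140,95),(385,172)),('lipR',(455,95),(515,285)),('flL',(110,285),(217,193)),('flR',(480,285),(330,290)),('cornHR',(535,562),(355,515)),('cornHL',(60,562),(172,340)),('lipbackL',(140,38),(410,152)),('lipbackR',(450,38),(540,265))):
    p,e=tri(W(*w),S(*s));print(n,p.round(1),(Rc.T@(p-C0)).round(1),np.round(e,1))
E
```

```text
lipL [ 454.5 -447.6   25. ] [51.5 43.2 25. ] [0.2 0.2]
lipR [ 461.8 -524.5   30.6] [ 47.2 -34.   30.6] [0.1 0.1]
flL [ 358.3 -470.2  104.4] [-47.   35.2 104.4] [0.4 0.4]
flR [ 366.  -531.3  108.3] [-48.5 -26.4 108.3] [0.3 0.3]
cornHR [ 361.4 -556.3   -2.7] [-56.8 -50.4  -2.7] [2.3 2.3]
cornHL [ 347.3 -448.2   -8.5] [-54.6  58.6  -8.5] [2.6 2.6]
lipbackL [ 469.4 -445.1   26.8] [66.6 43.4 26.8] [0.8 0.8]
lipbackR [ 476.8 -522.    31.3] [ 62.5 -33.8  31.3] [1.1 1.1]
```

```bash
sed -i 's/^YAW=.*/YAW=np.radians(8.2);C0=np.array([411,-496.5,0.])/' h.py
cat >> h.py <<'E'
def sw(phi,r=46,th=.8,w=22,dx=0):
    a=np.radians(phi);d=1.5+w/2*abs(np.sin(a-th))
    return (round(-46+dx+r*np.cos(a)-d*np.sin(a),1),0,round(29.5+r*np.sin(a)+d*np.cos(a),1),th)
E
python3 - <<'E'
from h import *
rel([(-85,0,90,.8)]+[sw(p) for p in(110,100,90,80,70,60,50,40,30,20,10,0)])
E
```

```text
(-85, 0, 90, 0.8) lin [-36.   -2.3  79.2] rot [-0.2  0.2  0.5]
(np.float64(-72.4), 0, np.float64(68.8), 0.8) lin [-42.3  -2.3 103. ] rot [-0.2  0.2  0.5]
(np.float64(-64.2), 0, np.float64(73.0), 0.8) lin [-33.6  -2.2 105.9] rot [-0.2  0.2  0.5]
(np.float64(-55.2), 0, np.float64(75.5), 0.8) lin [-25.5  -2.1 110.6] rot [-0.2  0.2  0.5]
(np.float64(-45.6), 0, np.float64(76.1), 0.8) lin [-18.4  -2.1 117.1] rot [-0.2  0.2  0.5]
(np.float64(-35.9), 0, np.float64(74.8), 0.8) lin [-12.5  -2.  124.9] rot [-0.2  0.2  0.5]
(np.float64(-26.6), 0, np.float64(71.4), 0.8) lin [ -8.4  -1.9 133.9] rot [-0.2  0.2  0.5]
(np.float64(-18.2), 0, np.float64(66.2), 0.8) lin [ -6.3  -1.9 143.6] rot [-0.2  0.2  0.5]
(np.float64(-12.4), 0, np.float64(61.1), 0.8) lin [ -5.9  -1.8 151.3] rot [-0.2  0.2  0.5]
(np.float64(-8.4), 0, np.float64(56.4), 0.8) lin [ -6.4  -1.8 157.4] rot [-0.2  0.2  0.5]
(np.float64(-4.9), 0, np.float64(51.1), 0.8) lin [ -7.8  -1.8 163.6] rot [-0.2  0.2  0.5]
(np.float64(-2.1), 0, np.float64(45.3), 0.8) lin [-10.   -1.8 169.7] rot [-0.2  0.2  0.5]
(np.float64(0.0), 0, np.float64(38.9), 0.8) lin [-13.1  -1.8 175.7] rot [-0.2  0.2  0.5]
```

step_arm:
  moves:
    - {"rotation":[0,0,0.5],"linear":[-18,-1,40],"grip":255}
    - {"rotation":[0,0,0.5],"linear":[-36,-2,79],"grip":255}
    - {"rotation":[0,0,0.5],"linear":[-40,-2,92],"grip":255}
    - {"rotation":[0,0,0.5],"linear":[-38,-2,104],"grip":255}
    - {"rotation":[0,0,0.5],"linear":[-34,-2,106],"grip":255}
    - {"rotation":[0,0,0.5],"linear":[-30,-2,108],"grip":255}
    - {"rotation":[0,0,0.5],"linear":[-25.5,-2,110.5],"grip":255}
    - {"rotation":[0,0,0.5],"linear":[-22,-2,114],"grip":255}
    - {"rotation":[0,0,0.5],"linear":[-18.5,-2,117],"grip":255}
    - {"rotation":[0,0,0.5],"linear":[-15.5,-2,121],"grip":255}
    - {"rotation":[0,0,0.5],"linear":[-12.5,-2,125],"grip":255}
    - {"rotation":[0,0,0.5],"linear":[-12.5,-2,125],"grip":255}

```text
time_s: 2.0
tcp_pos: [376.8, -501.2, 74.3]
tool_rot: [-0.03, 0.919, 0.066, 0.388]
ft_force: [-0.9, 0.3, 0.4]
finger_gap: -0.2
gripper_force: 0.0
```

```bash
python3 - <<'E'
from h import *
st();snap('wrist','w2');snap('side','s2')
a=cv2.imread('pics/w2.png')[90:330,170:390];b=cv2.imread('pics/s2.png')[250:370,220:360]
cv2.imwrite('pics/v2.png',np.hstack([cv2.resize(a,(400,436)),cv2.resize(b,(400,343))[:,:] if 0 else cv2.copyMakeBorder(cv2.resize(b,(400,343)),0,93,0,0,0)]))
rel([sw(p) for p in(70,60,50,40,30,20,10,0,-4)])
E
```

```text
t 2.0 carrierTCP [-34.6   0.3  74.3] toolz [ 0.718  0.004 -0.696] toolx [ 0.696 -0.002  0.718] q [-1.4    0.502 -0.394  0.652  0.8    1.609] F [-0.9  0.4  0.4]
(np.float64(-35.9), 0, np.float64(74.8), 0.8) lin [-0.1  0.3 -1. ] rot [-0.3 -0.  -0.2]
(np.float64(-26.6), 0, np.float64(71.4), 0.8) lin [3.9 0.4 8.1] rot [-0.3 -0.  -0.2]
(np.float64(-18.2), 0, np.float64(66.2), 0.8) lin [ 6.   0.4 17.7] rot [-0.3 -0.  -0.2]
(np.float64(-12.4), 0, np.float64(61.1), 0.8) lin [ 6.4  0.4 25.4] rot [-0.3 -0.  -0.2]
(np.float64(-8.4), 0, np.float64(56.4), 0.8) lin [ 5.8  0.5 31.6] rot [-0.3 -0.  -0.2]
(np.float64(-4.9), 0, np.float64(51.1), 0.8) lin [ 4.5  0.5 37.8] rot [-0.3 -0.  -0.2]
(np.float64(-2.1), 0, np.float64(45.3), 0.8) lin [ 2.2  0.5 43.8] rot [-0.3 -0.  -0.2]
(np.float64(0.0), 0, np.float64(38.9), 0.8) lin [-0.9  0.6 49.8] rot [-0.3 -0.  -0.2]
(np.float64(0.6), 0, np.float64(36.2), 0.8) lin [-2.4  0.6 52.1] rot [-0.3 -0.  -0.2]
```

View pics/v2.png

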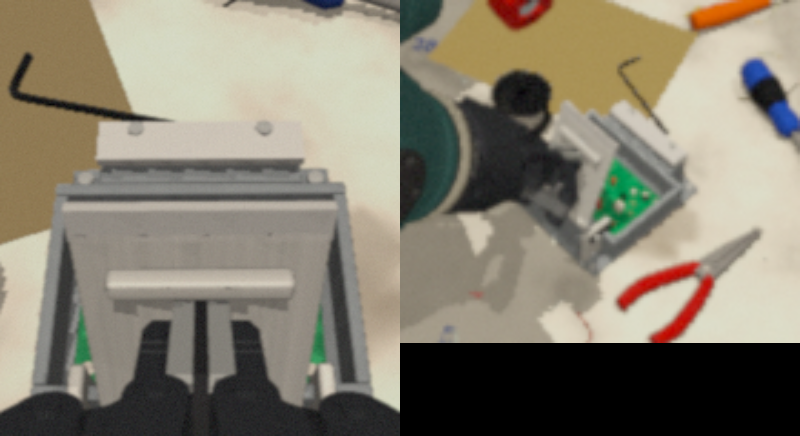

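The flap is tipping over, with the shut fingertips centred on its outer face just behind the rib. Nothing else is disturbed. I'll continue the sweep with slightly more tilt to keep joint 1 clear of the inverter.

```bash
python3 - <<'E'
from h import *
rel([sw(p,45,t) for p,t in((65,.82),(58,.84),(50,.86),(43,.88),(36,.9),(28,.9),(20,.9),(12,.9),(6,.9),(0,.9))])
E
```

```text
(np.float64(-31.4), 0, np.float64(72.4), 0.82) lin [1.3 0.4 3.9] rot [-0.3  1.1 -0.2]
(np.float64(-25.0), 0, np.float64(69.5), 0.84) lin [ 3.7  0.4 10.5] rot [-0.3  2.3 -0.2]
(np.float64(-18.3), 0, np.float64(65.0), 0.86) lin [ 5.1  0.4 18.5] rot [-0.2  3.4 -0.2]
(np.float64(-15.1), 0, np.float64(62.3), 0.88) lin [ 5.4  0.4 22.7] rot [-0.2  4.6 -0.2]
(np.float64(-12.2), 0, np.float64(59.6), 0.9) lin [ 5.5  0.5 26.6] rot [-0.2  5.7 -0.2]
(np.float64(-9.0), 0, np.float64(55.8), 0.9) lin [ 5.   0.5 31.6] rot [-0.2  5.7 -0.2]
(np.float64(-6.2), 0, np.float64(51.7), 0.9) lin [ 4.   0.5 36.4] rot [-0.2  5.7 -0.2]
(np.float64(-3.8), 0, np.float64(47.2), 0.9) lin [ 2.4  0.5 41.3] rot [-0.2  5.7 -0.2]
(np.float64(-2.2), 0, np.float64(43.5), 0.9) lin [ 0.9  0.5 45. ] rot [-0.2  5.7 -0.2]
(np.float64(-1.0), 0, np.float64(39.6), 0.9) lin [-1.1  0.6 48.6] rot [-0.2  5.7 -0.2]
```

step_arm:
  moves:
    - {"rotation":[0,1,0],"linear":[1.5,0.4,4],"grip":255}
    - {"rotation":[0,2.3,0],"linear":[3.7,0.4,10.5],"grip":255}
    - {"rotation":[0,3,0],"linear":[4.5,0.4,14.5],"grip":255}
    - {"rotation":[0,3.5,0],"linear":[5,0.4,18.5],"grip":255}
    - {"rotation":[0,4.5,0],"linear":[5.4,0.4,22.5],"grip":255}
    - {"rotation":[0,5.7,0],"linear":[5.5,0.5,26.5],"grip":255}
    - {"rotation":[0,5.7,0],"linear":[5,0.5,31.5],"grip":255}
    - {"rotation":[0,5.7,0],"linear":[4,0.5,36.5],"grip":255}
    - {"rotation":[0,5.7,0],"linear":[2.5,0.5,41],"grip":255}
    - {"rotation":[0,5.7,0],"linear":[1,0.5,45],"grip":255}
    - {"rotation":[0,5.7,0],"linear":[1,0.5,45],"grip":255}

```text
time_s: 3.02
tcp_pos: [409.1, -496.7, 43.0]
tool_rot: [-0.034, 0.898, 0.064, 0.434]
ft_force: [0.5, 0.1, 1.9]
finger_gap: -0.2
gripper_force: 0.7
```

```bash
python3 - <<'E'
from h import *
st();snap('wrist','w3');snap('side','s3')
a=cv2.imread('pics/w3.png')[90:330,170:390];b=cv2.imread('pics/s3.png')[250:370,220:360]
cv2.imwrite('pics/v3.png',np.hstack([cv2.resize(a,(400,436)),cv2.copyMakeBorder(cv2.resize(b,(400,343)),0,93,0,0,0)]))
E
```

```text
t 3.0167 carrierTCP [-1.9  0.1 43. ] toolz [ 0.783  0.004 -0.622] toolx [ 0.622 -0.003  0.783] q [-1.375  0.569 -0.458  0.485  0.898  1.654] F [ 0.5 -0.   1.9]
```

View pics/v3.png

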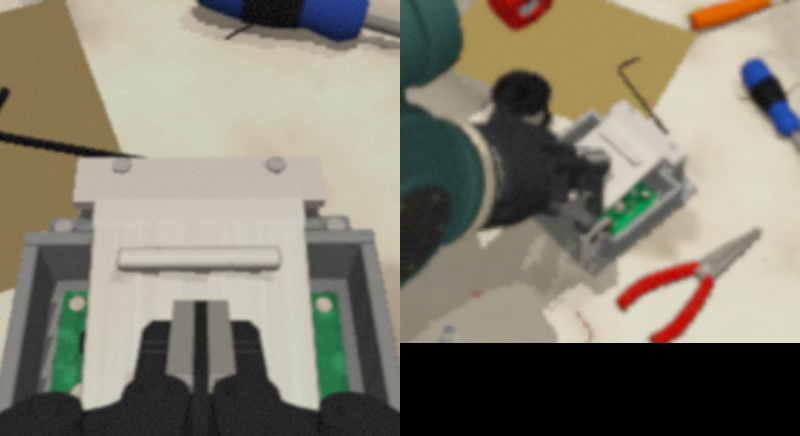

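The flap is almost flat, its edge just short of the lip, with the fingertips on the plate behind the rib and 1.9 N of upward force. I'll press down now: 1 mm down is (−0.78, 0, 0.62) in tool axes.

step_arm:
  moves:
    - {"rotation":[0,0,0],"linear":[-0.8,0,0.6],"grip":255}
    - {"rotation":[0,0,0],"linear":[-1.6,0,1.2],"grip":255}
    - {"rotation":[0,0,0],"linear":[-2.3,0,1.9],"grip":255}
    - {"rotation":[0,0,0],"linear":[-2.3,0,1.9],"grip":255}

```text
time_s: 3.45
tcp_pos: [408.9, -497.1, 40.7]
tool_rot: [-0.033, 0.898, 0.064, 0.434]
ft_force: [1.5, 0.6, 2.4]
finger_gap: -0.3
gripper_force: 1.2
```

```bash
python3 -c "
from h import *
st()"
```

```text
t 3.45 carrierTCP [-2.2 -0.3 40.7] toolz [ 0.783  0.004 -0.622] toolx [ 0.622 -0.003  0.783] q [-1.375  0.572 -0.46   0.479  0.899  1.653] F [1.6 0.4 2.4]
```

step_arm:
  moves:
    - {"rotation":[0,0,0],"linear":[-0.8,0,0.6],"grip":255}
    - {"rotation":[0,0,0],"linear":[-1.6,0,1.2],"grip":255}
    - {"rotation":[0,0,0],"linear":[-1.6,0,1.2],"grip":255}

```text
time_s: 3.7
tcp_pos: [408.7, -497.0, 38.5]
tool_rot: [-0.033, 0.898, 0.064, 0.434]
ft_force: [2.3, -0.2, 2.6]
finger_gap: 0.0
gripper_force: 1.3
```

step_arm:
  moves:
    - {"rotation":[0,0,0],"linear":[-0.8,0,0.6],"grip":255}
    - {"rotation":[0,0,0],"linear":[-0.8,0,0.6],"grip":255}

```text
time_s: 3.87
tcp_pos: [408.7, -497.0, 37.6]
tool_rot: [-0.033, 0.898, 0.064, 0.434]
ft_force: [2.0, -1.2, 3.2]
finger_gap: -0.0
gripper_force: 1.5
```

step_arm:
  moves:
    - {"rotation":[0,0,0],"linear":[-0.8,0,0.6],"grip":255}
    - {"rotation":[0,0,0],"linear":[-0.8,0,0.6],"grip":255}

```text
time_s: 4.03
tcp_pos: [408.8, -497.2, 37.1]
tool_rot: [-0.033, 0.898, 0.064, 0.434]
ft_force: [-0.4, 0.4, 9.9]
finger_gap: -0.2
gripper_force: 4.6
```

The plate is bottomed: 9.9 N at TCP z 37. Next I'll slide towards the lip while keeping it down; 1 mm of carrier +x is (0.62, 0, 0.78).

step_arm:
  moves:
    - {"rotation":[0,0,0],"linear":[1.2,0,1.6],"grip":255}
    - {"rotation":[0,0,0],"linear":[2.5,0,3.1],"grip":255}
    - {"rotation":[0,0,0],"linear":[3.7,0,4.7],"grip":255}
    - {"rotation":[0,0,0],"linear":[5,0,6.3],"grip":255}
    - {"rotation":[0,0,0],"linear":[6.2,0,7.8],"grip":255}
    - {"rotation":[0,0,0],"linear":[7.5,0,9.4],"grip":255}
    - {"rotation":[0,0,0],"linear":[7.5,0,9.4],"grip":255}

```text
time_s: 4.62
tcp_pos: [420.6, -495.6, 37.1]
tool_rot: [-0.033, 0.898, 0.064, 0.434]
ft_force: [-3.2, 1.0, 9.8]
finger_gap: -0.1
gripper_force: 4.3
```

```bash
python3 -c "
from h import *
st()"
```

```text
t 4.6167 carrierTCP [ 9.6 -0.5 37.1] toolz [ 0.783  0.003 -0.622] toolx [ 0.622 -0.003  0.783] q [-1.354  0.576 -0.467  0.44   0.897  1.688] F [-3.   1.4  9.8]
```

step_arm:
  moves:
    - {"rotation":[0,0,0],"linear":[1.2,0,1.6],"grip":255}
    - {"rotation":[0,0,0],"linear":[2.5,0,3.1],"grip":255}
    - {"rotation":[0,0,0],"linear":[3.7,0,4.7],"grip":255}
    - {"rotation":[0,0,0],"linear":[3.7,0,4.7],"grip":255}

```text
time_s: 4.95
tcp_pos: [426.4, -494.9, 37.0]
tool_rot: [-0.033, 0.898, 0.064, 0.434]
ft_force: [-4.1, -1.9, 7.9]
finger_gap: -0.3
gripper_force: 4.0
```

```bash
python3 - <<'E'
from h import *
st();snap('wrist','w4');snap('side','s4')
a=cv2.imread('pics/w4.png')[90:330,170:390];b=cv2.imread('pics/s4.png')[250:370,220:360]
cv2.imwrite('pics/v4.png',np.hstack([cv2.resize(a,(400,436)),cv2.copyMakeBorder(cv2.resize(b,(400,343)),0,93,0,0,0)]))
E
```

```text
t 4.95 carrierTCP [15.5 -0.7 37. ] toolz [ 0.783  0.003 -0.622] toolx [ 0.622 -0.003  0.783] q [-1.344  0.576 -0.469  0.425  0.896  1.705] F [-4.3 -1.3  7.9]
```

View pics/v4.png

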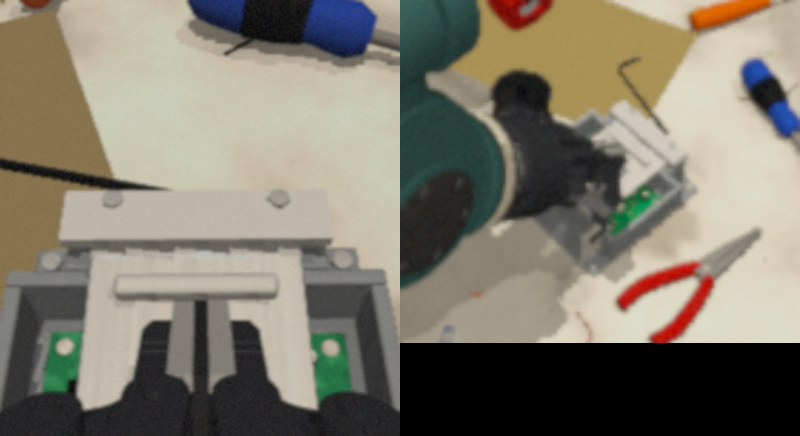

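The flap lies flat with its edge at about v=252, just short of the lip (v≈245), and the fingertips have reached the rib. I'll continue pushing.

step_arm:
  moves:
    - {"rotation":[0,0,0],"linear":[0.9,0,1.2],"grip":255}
    - {"rotation":[0,0,0],"linear":[1.9,0,2.3],"grip":255}
    - {"rotation":[0,0,0],"linear":[2.8,0,3.5],"grip":255}
    - {"rotation":[0,0,0],"linear":[3.7,0,4.7],"grip":255}
    - {"rotation":[0,0,0],"linear":[4.7,0,5.9],"grip":255}
    - {"rotation":[0,0,0],"linear":[4.7,0,5.9],"grip":255}

```text
time_s: 5.55
tcp_pos: [433.8, -493.8, 36.9]
tool_rot: [-0.033, 0.898, 0.064, 0.433]
ft_force: [-3.7, -1.3, 7.1]
finger_gap: 0.3
gripper_force: 3.5
```

step_arm:
  moves:
    - {"rotation":[0,0,0],"linear":[0.9,0,1.2],"grip":255}
    - {"rotation":[0,0,0],"linear":[1.9,0,2.3],"grip":255}
    - {"rotation":[0,0,0],"linear":[2.5,0,3.1],"grip":255}
    - {"rotation":[0,0,0],"linear":[2.5,0,3.1],"grip":255}

```text
time_s: 5.88
tcp_pos: [437.7, -493.2, 36.9]
tool_rot: [-0.033, 0.898, 0.064, 0.433]
ft_force: [-2.6, -1.5, 6.5]
finger_gap: -0.3
gripper_force: 3.2
```

```bash
python3 -c "
from h import *
st()"
```

```text
t 5.8833 carrierTCP [26.9 -0.6 36.9] toolz [ 0.783  0.003 -0.622] toolx [ 0.622 -0.003  0.783] q [-1.323  0.576 -0.471  0.398  0.893  1.737] F [-2.8 -1.1  6.5]
```

step_arm:
  moves:
    - {"rotation":[0,0,0],"linear":[0.9,0,1.2],"grip":255}
    - {"rotation":[0,0,0],"linear":[1.9,0,2.3],"grip":255}
    - {"rotation":[0,0,0],"linear":[1.9,0,2.3],"grip":255}

```text
time_s: 6.13
tcp_pos: [439.9, -493.0, 36.4]
tool_rot: [-0.033, 0.899, 0.063, 0.433]
ft_force: [-14.6, -2.1, 8.2]
finger_gap: 0.2
gripper_force: 9.1
```

```bash
python3 - <<'E'
from h import *
st();snap('wrist','w5');snap('side','s5')
a=cv2.imread('pics/w5.png')[90:330,170:390];b=cv2.imread('pics/s5.png')[250:370,220:360]
cv2.imwrite('pics/v5.png',np.hstack([cv2.resize(a,(400,436)),cv2.copyMakeBorder(cv2.resize(b,(400,343)),0,93,0,0,0)]))
E
```

```text
t 6.1333 carrierTCP [29.1 -0.7 36.4] toolz [ 0.782  0.002 -0.624] toolx [ 0.624 -0.004  0.782] q [-1.319  0.576 -0.472  0.392  0.89   1.745] F [-14.7   0.    8.2]
```

View pics/v5.png

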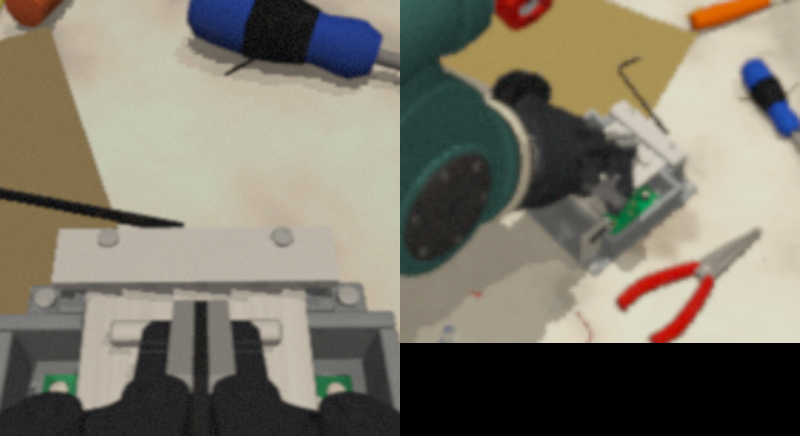

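```bash
python3 - <<'E'
from h import *
for f,rv,lv,ru in(('w3',247,198,135),('w4',275,240,130),('w5',320,283,125)):
    P=lambda u,v,z:Rc.T@(atz(f,170+u/1.818,90+v/1.818,z)-C0)
    r,l=P(ru,rv,37),P(ru,lv,37.5);print(f,'rib',r[:2].round(1),'lip',l[:2].round(1),'gap',(l-r)[0].round(1),'home 10, start 23')
i=cv2.imread('pics/w5.png')[200:320,190:350]
cv2.imwrite('pics/c5.png',cv2.resize(i,(800,600),interpolation=cv2.INTER_CUBIC))
E
```

```text
w3 rib [25.5 21.5] lip [42.5 22.5] gap 17.0 home 10, start 23
w4 rib [30.4 20.7] lip [41.2 21.4] gap 10.7 home 10, start 23
w5 rib [30.8 21.1] lip [41.1 21.7] gap 10.3 home 10, start 23
```

View pics/c5.png

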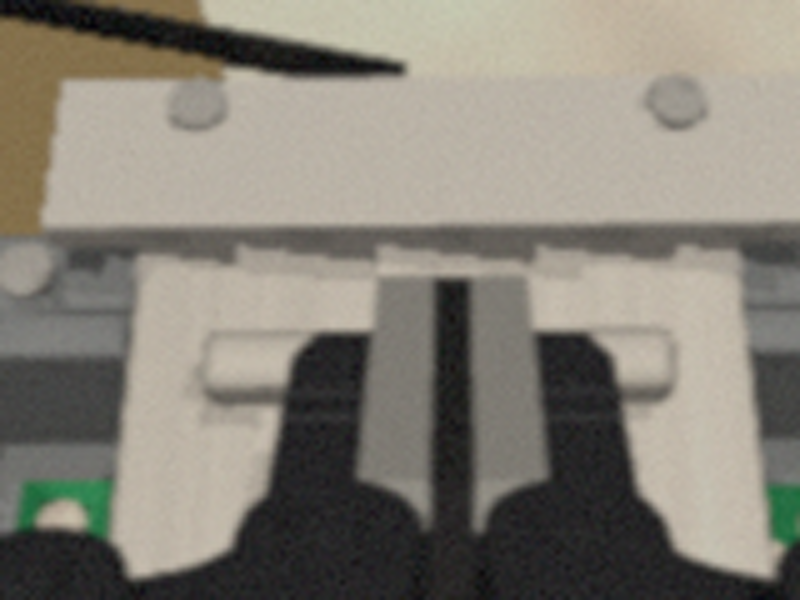

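The rib-to-lip gap measures 10.3 mm, against the 10 mm expected when fully home. The push is solid at 15 N and the edge is beneath the lip. I'll lift straight up, then retreat.

step_arm:
  moves:
    - {"rotation":[0,0,0],"linear":[1.6,0,-1.2],"grip":255}
    - {"rotation":[0,0,0],"linear":[4,0,-3],"grip":255}
    - {"rotation":[0,0,0],"linear":[9,0,-7],"grip":255}
    - {"rotation":[0,0,0],"linear":[16,0,-12.5],"grip":255}
    - {"rotation":[0,0,0],"linear":[25,0,-20],"grip":255}
    - {"rotation":[0,0,0],"linear":[30,0,-40],"grip":255}
    - {"rotation":[0,0,0],"linear":[30,0,-65],"grip":255}
    - {"rotation":[0,0,0],"linear":[30,0,-90],"grip":255}
    - {"rotation":[0,0,0],"linear":[30,0,-110],"grip":255}
    - {"rotation":[0,0,0],"linear":[30,0,-110],"grip":255}
    - {"rotation":[0,0,0],"linear":[30,0,-110],"grip":255}

```text
time_s: 7.15
tcp_pos: [373.8, -503.2, 129.3]
tool_rot: [-0.033, 0.898, 0.063, 0.434]
ft_force: [0.3, 0.2, -0.4]
finger_gap: -0.3
gripper_force: 0.0
```

```bash
python3 - <<'E'
from h import *
st();snap('wrist','w6');snap('side','s6')
a=cv2.imread('pics/w6.png')[120:360,170:390];b=cv2.imread('pics/s6.png')[250:370,220:360]
cv2.imwrite('pics/v6.png',np.hstack([cv2.resize(a,(400,436)),cv2.copyMakeBorder(cv2.resize(b,(400,343)),0,93,0,0,0)]))
E
```

```text
t 7.15 carrierTCP [-37.8  -1.3 129.3] toolz [ 0.783  0.002 -0.622] toolx [ 0.622 -0.003  0.783] q [-1.44   0.467 -0.343  0.779  0.899  1.552] F [ 0.3  0.2 -0.4]
```

View pics/v6.png

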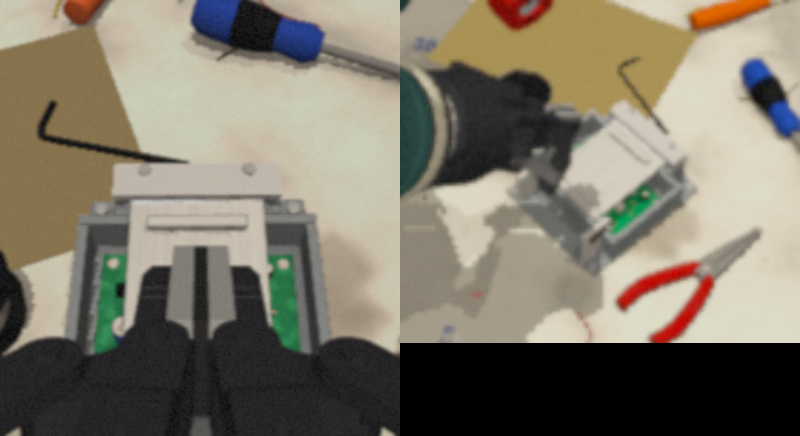

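With the fingers clear, the flap stays shut under the lip: rib at v≈215, lip edge at v≈194. I'll do a last gap check.

```bash
python3 - <<'E'
from h import *
P=lambda u,v,z:Rc.T@(atz('w6',170+u/1.818,120+v/1.818,z)-C0)
g=(P(155,194,37.5)-P(155,215,37))[0];print('gap',g)
if g<12: print(robot.finish_job())
E
```

```text
gap 10.450487147223651
the job is handed in; nothing more can be done
None
```

The flap is shut and its edge is fully under the retaining lip, which holds it alone. I handed the job in at about 7 s with the arm clear and the board and nearby items undisturbed.

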